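# Drive the bushing out of the bearing block

### The job

Press the brass bushing out through the underside of the aluminium bearing block, using the thick drift from the rack: put its rod into the bore from above and push it down until the collar sits on the block and the bushing has dropped into the tray underneath. Leave the drift standing in the bore like that and let go; leave the thin drift alone in the rack.

Things in the scene. Friction and masses are not known exactly. Their poses are not given: they have to be found in the camera images.
- drift: Thick steel drift, upright in either hole of the rack. From its tip up: rod 16 mm diameter, 46 mm long; collar 32 mm diameter, 8 mm thick; round dark handle 24 mm diameter, 55 mm long (grip here, 54 to 109 mm above the tip). About 0.22 kg. Origin: centre of the rod's tip, z up the tool. In the rack the tip is 18 mm above the worktop; lift 60 mm to clear the rack.
- thin_drift: Thin drift in the rack's other hole: same length and collar, but a rod of only 8 mm (it would slip through the bushing) and a handle of 14 mm diameter. Origin: centre of the rod's tip. It stays where it is.
- stand: Fixed press-out stand: catch tray 110 x 110 mm (floor at z = 6, rim 18 mm), two legs, and on them an aluminium block 62 x 96 mm, underside at z = 55, top at z = 95 mm, with a vertical 24 mm bore right through its middle. Origin: on the worktop, straight below the bore's axis. With the drift fully down, its collar lies on the block and its tip is at z = 49 mm.
- bushing: Brass ring, 22 mm outer and 11 mm inner diameter, 20 mm high, 0.05 kg, in the bore with its top about 8 mm below the block's top. Spring balls in the bore's wall hold it from below: a push of about 8 to 12 N takes it past them, a light push then moves it on, and it falls into the tray. Origin: centre of its underside.
- rack: Fixed grey drift rack: plate 56 x 130 mm, top at z = 64 mm, on two end panels. Its two 20 mm holes lie on its own y axis, 35 mm either side of the middle, so fingers that close along the rack's x axis are clear of the other drift. Origin: centre of the underside.

How it is judged (in metres and radians):
On the way, in this order (a step that is already met when the one before it is completed fails the run):
1. the thick drift's rod enters the bore from above while the bushing is still in it (horizontal distance between drift and stand below 0.01 m and z of drift in the frame of stand below 0.093 m and z of bushing in the frame of stand above 0.058 m).
2. the bushing comes out below while the drift is in the bore (z of bushing in the frame of stand below 0.034 m and horizontal distance between drift and stand below 0.01 m and z of drift in the frame of stand below 0.08 m).
At the end, for the whole second after the job is handed in: The bushing rests in the tray below the block (its origin less than 34 mm above the worktop and within 75 mm of the bore's axis), and the thick drift stands in the bore with its collar within 10 mm of the block's top, upright within 10 degrees and within 10 mm of the axis; both at rest (z of bushing in the frame of stand below 0.034 m and horizontal distance between bushing and stand below 0.075 m and linear speed of bushing below 0.03 m/s and horizontal distance between drift and stand below 0.01 m and z of drift in the frame of stand below 0.059 m and angle between drift's own z axis and vertical below 0.17 rad and linear speed of drift below 0.02 m/s); the robot touches nothing.
It fails at once if the thin drift is moved more than 30 mm (distance of thin_drift from where it was at the start of the episode above 0.03 m).
It also fails if it takes over 35 s, if anything falls off the work surface, if the arm or the gripper's body presses on something with over 40 N, if the wrist force passes 120 N, or if a joint passes its speed limit or range.

### The arm

A 6-joint arm with a two-finger parallel gripper is mounted at the origin on a cart in front of the work surface, level with it; the furniture and walls round the work are solid. World frame = base frame: x ahead of the robot, y to its left, z up, the work surface at z = 0. Lengths are in mm, angles in degrees, forces in N, time in s.
With the tool pointing down it reaches from about 300 to 850 mm from the base axis. Payload 4.2 kg.
Tool frame: the origin (TCP) lies at the centre of the arm's flange, where the gripper is bolted on; the fingertips stand env.tips_ahead ahead of it and the grasp point (between the pads) lies 172 mm ahead of it (env.tips_ahead is the distance from the TCP to the fingertips, in mm); z points along the fingers, y is the direction in which the jaws open and shut (so a half turn about z gives the same grasp; the last joint's range is limited). The gripper opens to 91 mm and grips with 3 to 60 N. Pads are 32 mm wide; open, the fingers measure 118 mm over their backs; the gripper's body (76 mm by 178 mm) begins 60 mm behind the grasp point.
Start: joints at [-74.37, 18.312, 89.639, -0, 72.044, -1.146], TCP at [165.963, -550.526, 404.776] pointing down, gripper open.
Joint ranges: [-177.97, 177.97], [-48.28, 115.42], [12.27, 149.76], [-77.06, 257.06], [2.81, 150.46], [-146.56, 146.56]. Speed limits (degrees/s): [147.25, 147.25, 180, 180, 180, 180].

### API

Orientations are given as [roll, pitch, yaw] about the fixed x, y, z axes, in that order (R = Rz(yaw) Ry(pitch) Rx(roll)).
In Python, from workcell import env gives the robot as it stands.
- The arm moves only by the tool servo_tool, never from a script. Its argument "series" is a list of rows, each a list of 7 numbers: the turn, a rotation vector about the tool's x, y, z in degrees, then the shift along the tool's x, y, z in cm, then the opening, from 0 (shut) to 1 (fully open). A call has exactly 10 rows; each row shifts and turns the commanded pose from where the row before left it, along the tool's axes as they then stand; what a row does not reach is not made up. A row lasts 1/8 s, in which the tool goes at most 62.5 mm and 10.7 degrees, less where a joint would pass 70% of its speed; a pose out of reach is approached as far as the arm can. A call with a gripper value outside its range is refused whole. The fingers move at their own pace and stop on an object; "newtons" is the grip in N (left out, the last holds). Time passes only in rows, so rows that do not move let the fingers close, or fill a call up. It gives the time, the measured TCP pose, the force and the opening at its end, in the units of the state.
- env.state(): the state, without advancing time (a new reading comes with each control period).
- env.grab_frame(name): name is "scene" or "side" or "wrist"; returns (picture, depth): 384x512x3 uint8, red, green, blue; 384x512 float32, mm along the optical axis (not along the pixel's ray), 0 where there is no reading.
- env.camera_info(name): a dict with "vertical_fov" (degrees; the focal length in pixels is half the picture's height over the tangent of half this angle, whatever the lens; pixels are square), "cx", "cy" (the principal point, pixels), "R" (3x3) and "t" (3): a world point X has camera coordinates R X + t. Camera axes: x right, y down, z forward; pixel columns grow to the right and rows downward; lengths in mm; the calibration is good to about 2 mm. A picture is of the moment at which its call begins: read the wrist's pose just before it. camera_info takes no time and is no camera call; for the wrist camera it gives the pose at the moment of the call.
- env.job_done(): hands the job in, once; it reports no verdict.
Trained networks look in the newest picture that a camera, given by its name, has taken for a name from the list of things; names that differ only in an ending like _2 or _b are one class to them, and where a whole thing is asked for, a point or a joint stands for the part that bears it (a point fixed in the world has none). Each returns a list of dicts, best first, with "conf" (0 to 1); they miss things now and then, are a little off and sometimes report something else, mostly with a low value. They report only what shows in the picture. A call takes as long as a camera call.
- env.silhouettes(camera, query): "pixels" (384x512 bool, what is visible of it) and "uv" ([column, row] in pixels, amid what is visible of it).
The state is a dict: "time_s": time; "qpos": joint angles; "qvel": joint speeds; "effort": joint torques, N m; "ee_pos": TCP position; "ee_rot": TCP orientation; "force": force on the tool from outside, world axes, zero at the start; "torque": the same for the moment, N m; "gripper_width": finger opening in mm.
Only numpy, scipy, OpenCV 4.12 (cv2) and the standard library are available. Lean on these libraries where they do the work, as an engineer would, in place of code of your own. Each camera call takes 0.05 s, during which the arm holds its last target.

## Working session

There is one attempt and no reset: what is moved stays moved. The work goes in short steps, Python scripts to look and compute and a tool call to move; the robot and the scene stay as the last step left them, time stands still between calls to the robot, and variables do not carry over. Pictures are saved under pics/ and viewed, and the job is handed in when it is done.

Besides the shell and the picture viewer there is one more tool, called after "Call:" by a JSON object that holds its "name" and its "arguments", one argument or row to a line. servo_tool: Moves the arm, as the interface text tells. Its arguments: {"type":"object","properties":{"series":{"type":"array"},"newtons":{"type":"number"}},"required":["series"]}

```bash
ls; mkdir -p pics
cat > h.py <<'E'
import numpy as np, cv2
from workcell import env
from scipy.spatial.transform import Rotation as Ro
def save(name,fn):
    p,d=env.grab_frame(name)
    cv2.imwrite('pics/'+fn,p[:,:,::-1]); return p,d
def K(name):
    c=env.camera_info(name); f=192/np.tan(np.radians(c['vertical_fov'])/2)
    return f,c['cx'],c['cy'],np.array(c['R']),np.array(c['t'])
def pts(name,d,mask,k=None):
    f,cx,cy,R,t=k or K(name)
    v,u=np.nonzero(mask&(d>0)); z=d[v,u]
    C=np.stack([(u-cx)/f*z,(v-cy)/f*z,z],1)
    return (C-t)@R
def proj(name,X,k=None):
    f,cx,cy,R,t=k or K(name)
    C=R@np.asarray(X,float)+t
    return C[0]/C[2]*f+cx,C[1]/C[2]*f+cy
E
python3 - <<'E'
from h import *
s=env.state(); print(s, env.tips_ahead)
for n in ['scene','side','wrist']:
    print(n, {k:np.round(v,3).tolist() for k,v in env.camera_info(n).items()})
a,d=save('scene','s0.png'); 
b,d2=save('side','d0.png')
np.savez('f0.npz',a=a,d=d,b=b,d2=d2)
E
```

```text
pics
{'time_s': 0.0, 'qpos': array([-7.43694481e+01,  1.83499401e+01,  8.97049299e+01, -1.32378812e-03,
        7.20431706e+01, -1.14655831e+00]), 'qvel': array([ 0.01388772, -0.01924604, -0.02184749,  0.04984303,  0.00548737,
       -0.03718018]), 'effort': array([ 8.98221006e-04, -4.12456620e+01, -2.31969059e+01,  7.28236581e-02,
        4.56775795e-02, -1.57011682e-04]), 'ee_pos': array([ 165.92021888, -550.36802592,  403.94704851]), 'ee_rot': array([-1.79901954e+02, -7.03426214e-04,  1.67775188e+01]), 'force': array([0.63756342, 0.18669698, 0.21127719]), 'torque': array([ 0.00789083,  0.02969711, -0.0029519 ]), 'gripper_width': 91.40038886731698} 190.8
scene {'vertical_fov': 53.477, 'cx': 255.329, 'cy': 193.455, 'R': [[-0.69, -0.723, 0.012], [-0.483, 0.449, -0.752], [0.539, -0.525, -0.659]], 't': [344.028, 310.338, 611.83]}
side {'vertical_fov': 53.021, 'cx': 261.915, 'cy': 190.587, 'R': [[0.982, -0.189, 0.014], [-0.078, -0.468, -0.88], [0.173, 0.863, -0.474]], 't': [-538.041, 99.243, 884.186]}
wrist {'vertical_fov': 62.755, 'cx': 250.631, 'cy': 194.558, 'R': [[0.288, -0.958, -0.002], [-0.93, -0.28, 0.237], [-0.228, -0.066, -0.971]], 't': [-573.446, -26.362, 389.468]}
```

View pics/s0.png

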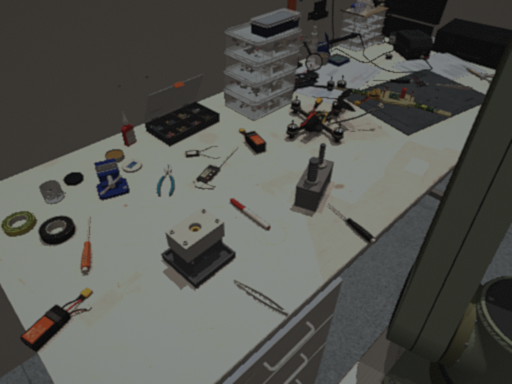

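View pics/d0.png

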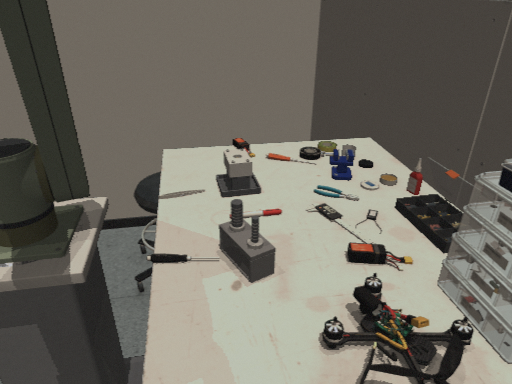

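Run:
```python
from h import *
f=np.load('f0.npz')
out={}
for cam,d in (('scene',f['d']),('side',f['d2'])):
    k=K(cam)
    for q in ['drift','thin_drift','stand','bushing','rack']:
        for i,r in enumerate(env.silhouettes(cam,q)[:2]):
            m=r['pixels']; P=pts(cam,d,m,k)
            print(cam,q,round(r['conf'],2),m.sum(),np.round(r['uv']),len(P), np.round(np.median(P,0),1) if len(P) else '', np.round(np.percentile(P,[2,98],axis=0),0).tolist() if len(P) else '')
            out[f'{cam}_{q}_{i}']=m
np.savez('m0.npz',**out)
```

```text
scene drift 0.6 298 [310. 173.] 297 [ 460.2 -140.2  100.3] [[451.0, -157.0, 66.0], [476.0, -134.0, 128.0]]
scene thin_drift 0.46 193 [320. 160.] 192 [ 486.8 -210.1   89.8] [[457.0, -352.0, -0.0], [578.0, -156.0, 127.0]]
scene stand 0.58 3571 [201. 250.] 3561 [485.9 167.3  60.1] [[451.0, 105.0, 3.0], [549.0, 211.0, 97.0]]
scene bushing 0.62 41 [197. 228.] 41 [512.4 152.7  85. ] [[503.0, 148.0, 77.0], [517.0, 162.0, 87.0]]
scene rack 0.71 1053 [311. 190.] 1051 [ 460.4 -131.9   51.1] [[430.0, -245.0, 1.0], [496.0, -112.0, 66.0]]
side drift 0.94 378 [234. 217.] 378 [ 463.  -158.6   96.4] [[451.0, -165.0, 66.0], [476.0, -145.0, 128.0]]
side thin_drift 0.75 309 [255. 233.] 307 [ 489.  -219.7   84.5] [[477.0, -229.0, 66.0], [503.0, -206.0, 128.0]]
side thin_drift 0.3 350 [235. 217.] 350 [ 464.  -158.6   96.9] [[452.0, -164.0, 67.0], [478.0, -141.0, 128.0]]
side stand 0.58 1492 [236. 176.] 1486 [500.8 111.3  45.4] [[453.0, 99.0, 3.0], [557.0, 203.0, 97.0]]
side bushing 0.32 1464 [235. 178.] 1458 [501.1 111.4  44.8] [[453.0, 99.0, 4.0], [557.0, 203.0, 97.0]]
side rack 0.79 2023 [246. 252.] 2014 [ 474.7 -207.2   44.3] [[430.0, -251.0, 3.0], [522.0, -132.0, 66.0]]
```

The scene view shows the stand with the brass bushing at about (196,228) and the rack at (313,185). In the side view the thick drift is at (236,215) and the thin one at (255,232). Next I fit the geometry from both depth views.

```bash
cat >> h.py <<'E'
def rect(P):
    P=P[:,:2].astype(np.float32); (c,s,a)=cv2.minAreaRect(P); return np.round(c,1),np.round(s,1),round(a,1)
from scipy.optimize import least_squares
def circ(P,r,fix=True):
    P=P[:,:2]; c0=P.mean(0)
    s=least_squares(lambda c:np.hypot(*(P-c).T)-r,c0,loss='soft_l1'); return s.x, np.std(s.fun)
E
python3 - <<'E'
from h import *
f=np.load('f0.npz')
for cam,d in (('scene',f['d']),('side',f['d2'])):
    k=K(cam); P=pts(cam,d,np.ones_like(d,bool),k)
    B=P[(abs(P[:,0]-500)<90)&(abs(P[:,1]-155)<90)&(P[:,2]>90)&(P[:,2]<102)]
    print(cam,'block',len(B),rect(B),np.median(B[:,2]),np.percentile(B,[1,99],axis=0).round(0).tolist())
    T=P[(abs(P[:,0]-500)<90)&(abs(P[:,1]-155)<90)&(P[:,2]>3)&(P[:,2]<28)]
    print('tray',len(T),rect(T))
    R=P[(abs(P[:,0]-475)<70)&(abs(P[:,1]+180)<90)&(P[:,2]>58)&(P[:,2]<69)]
    print('rack',len(R),rect(R),np.median(R[:,2]))
    for nm,c,r in (('drift',(463,-152),12),('thin',(489,-215),7)):
        H=P[(np.hypot(P[:,0]-c[0],P[:,1]-c[1])<28)&(P[:,2]>78)&(P[:,2]<122)]
        cc,e=circ(H,r); print(nm,len(H),cc,e)
        T=P[(np.hypot(P[:,0]-c[0],P[:,1]-c[1])<28)&(P[:,2]>123)&(P[:,2]<135)]
        print(' top',len(T),T.mean(0).round(1), rect(T))
E
```

```text
scene block 1180 (array([506.7, 156.5]), array([64.5, 96.5]), 3.5) 94.73913718756074 [[474.0, 109.0, 90.0], [538.0, 205.0, 99.0]]
tray 1466 (array([480.9, 157.9]), array([202.7, 117.4]), 67.3)
rack 489 (array([ 478.1, -180.6]), array([ 56.7, 131.8]), 22.4) 63.66712049512006
drift 160 [ 465.40625874 -149.19801922] 1.0006739917932121
 top 66 [ 463.6 -146.4  126.2] (array([ 464.3, -147. ]), array([22.8, 22. ]), 86.1)
thin 87 [ 491.59261783 -213.99589723] 1.104869250783161
 top 20 [ 490.5 -211.8  125.9] (array([ 491.4, -212.1]), array([12. , 10.2]), 40.1)
side block 349 (array([505.2, 155.5]), array([ 63.1, 103. ]), 2.5) 94.9202745361856 [[473.0, 105.0, 91.0], [538.0, 203.0, 99.0]]
tray 621 (array([485.5, 152.7]), array([151.2, 112.8]), 2.3)
rack 846 (array([ 477.3, -182.6]), array([ 57.8, 132.5]), 22.4) 64.18964829146528
drift 219 [ 464.19659713 -148.74012063] 0.9673444487634449
 top 69 [ 463.9 -151.9  126.5] (array([ 464. , -150.8]), array([22.3, 21.5]), 66.2)
thin 142 [ 490.70130887 -213.75914892] 0.8195087547628355
 top 35 [ 490.3 -216.6  126.2] (array([ 490.2, -215.6]), array([12.4, 13.8]), 71.2)
```

Run:
```python
from h import *
f=np.load('f0.npz')
for cam,d in (('scene',f['d']),('side',f['d2'])):
    k=K(cam); P=pts(cam,d,np.ones_like(d,bool),k)
    print(cam,'cam centre',(-k[3].T@k[4]).round(0))
    Q=P[(P[:,0]>-100)&(P[:,0]<900)&(P[:,1]>-800)&(P[:,1]<500)&(P[:,2]>135)]
    # grid
    g=np.floor(Q[:,:2]/100).astype(int)
    for c in np.unique(g,axis=0):
        s=Q[(g==c).all(1)]
        if len(s)>5: print(c*100,len(s),s[:,2].min().round(),s[:,2].max().round())
# plan move 1
p=np.array([165.9,-550.4]);goal=np.array([464.6,-149.0]);yaw=16.8;goaly=112.4
n=10;dp=(goal-p)/n;dy=(goaly-yaw)/n
for i in range(n):
    a=np.radians(yaw+i*dy)
    x=np.array([np.cos(a),np.sin(a)]);y=np.array([np.sin(a),-np.cos(a)])
    print(i,-round(dy,2),round(dp@x/10,2),round(dp@y/10,2))
```

```text
scene cam centre [ 58. 431. 632.]
[-100    0] 372 135.0 200.0
[   0 -100] 437 191.0 214.0
[0 0] 9970 135.0 388.0
[ 100 -100] 1579 139.0 495.0
[100   0] 9258 135.0 455.0
[100 100] 100 135.0 162.0
[ 800 -600] 153 136.0 289.0
[ 800 -500] 1321 135.0 290.0
[ 800 -400] 1718 135.0 289.0
side cam centre [ 383. -818.  514.]
[-100    0] 46 210.0 213.0
[   0 -100] 2086 135.0 247.0
[0 0] 266 200.0 214.0
[ 100 -200] 4281 317.0 488.0
[ 100 -100] 4120 135.0 477.0
[100   0] 14 138.0 262.0
[ 800 -500] 1221 135.0 247.0
[ 800 -400] 2768 135.0 289.0
0 -9.56 4.02 -2.98
1 -9.56 4.46 -2.27
2 -9.56 4.77 -1.5
3 -9.56 4.96 -0.68
4 -9.56 5.0 0.15
5 -9.56 4.91 0.98
6 -9.56 4.68 1.78
7 -9.56 4.32 2.53
8 -9.56 3.84 3.21
9 -9.56 3.25 3.8
```

Run:
```python
from h import *
f=np.load('f0.npz')
for cam,d,im in (('scene',f['d'],f['a']),('side',f['d2'],f['b'])):
    k=K(cam)
    fl,cx,cy,R,t=k
    v,u=np.mgrid[:384,:512]
    C=np.stack([(u-cx)/fl*d,(v-cy)/fl*d,d],-1); W=(C-t)@R
    m=(W[...,0]>-100)&(W[...,0]<300)&(W[...,1]>-800)&(W[...,1]<500)&(W[...,2]>100)&(d>0)
    o=im[:,:,::-1].copy(); o[m]=(0.5*o[m]+[0,0,127]).astype(np.uint8)
    o=np.clip(o.astype(int)*1.6,0,255).astype(np.uint8)
    vv,uu=np.nonzero(m)
    for s in np.random.default_rng(0).choice(len(vv),14,replace=False): print(cam,uu[s],vv[s],W[vv[s],uu[s]].round(0))
    cv2.imwrite('pics/obs_%s.png'%cam,o)
    print(cam,'base', [np.round(proj(cam,[0,0,z],k)) for z in (0,200,400)], 'tcp',np.round(proj(cam,[166,-550,404],k)))
```

```text
scene 476 122 [158. -18. 409.]
scene 454 202 [132.  37. 337.]
scene 423 353 [ 75.  89. 127.]
scene 431 300 [ 99.  75. 213.]
scene 425 340 [ 81.  90. 157.]
scene 491 213 [ 95.  27. 339.]
scene 436 270 [112.  64. 253.]
scene 446 272 [101.  60. 255.]
scene 472 169 [133.  23. 377.]
scene 491 302 [ 45.  21. 212.]
scene 500 98 [142.  -1. 451.]
scene 504 74 [150.  -6. 473.]
scene 460 333 [ 53.  65. 179.]
scene 431 294 [103.  71. 219.]
scene base [array([470., 387.]), array([530., 320.]), array([637., 204.])] tcp [588.  25.]
side 36 18 [ 168. -128.  463.]
side 29 64 [ 137. -114.  394.]
side 30 190 [ 53. -48. 135.]
side 24 151 [ 54. -25. 211.]
side 69 181 [127. -37. 144.]
side 48 73 [ 158. -104.  377.]
side 53 124 [138. -78. 281.]
side 51 126 [134. -78. 278.]
side 53 41 [ 180. -112.  428.]
side 20 153 [ 50. -35. 211.]
side 19 10 [ 150. -137.  475.]
side 12 4 [ 145. -142.  483.]
side 63 176 [121. -45. 160.]
side 68 146 [148. -57. 229.]
side base [array([ 28., 234.]), array([  1., 153.]), array([-33.,  50.])] tcp [-152.  172.]
```

View pics/obs_scene.png

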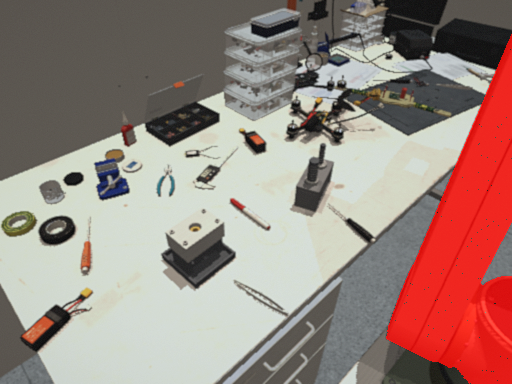

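View pics/obs_side.png

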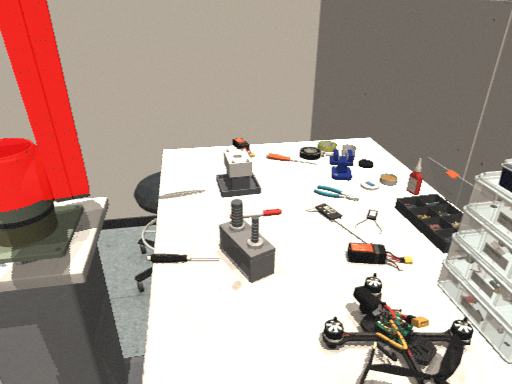

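Call:
{"name": "servo_tool", "arguments": {
  "series": [
    [0, 0, -9.56, 4.02, -2.98, 0, 1],
    [0, 0, -9.56, 4.46, -2.27, 0, 1],
    [0, 0, -9.56, 4.77, -1.5, 0, 1],
    [0, 0, -9.56, 4.96, -0.68, 0, 1],
    [0, 0, -9.56, 5.0, 0.15, 0, 1],
    [0, 0, -9.56, 4.91, 0.98, 0, 1],
    [0, 0, -9.56, 4.68, 1.78, 0, 1],
    [0, 0, -9.56, 4.32, 2.53, 0, 1],
    [0, 0, -9.56, 3.84, 3.21, 0, 1],
    [0, 0, -9.56, 3.25, 3.8, 0, 1]
  ]
}}

```text
time_s: 1.85
ee_pos: [465.7, -147.7, 405.0]
ee_rot: [180.0, 0.0, 112.7]
force: [1.0, -0.7, -0.4]
gripper_width: 91.0
```

Run:
```python
from h import *
s=env.state(); print(s['ee_pos'].round(2),s['ee_rot'].round(2),s['time_s'])
k=K('wrist'); p,d=save('wrist','w1.png')
P=pts('wrist',d,np.ones_like(d,bool),k)
print(P.shape, d[d>0].min(), 'proj',[np.round(proj('wrist',X,k)) for X in ([464.6,-149,127],[491,-214,127])])
R=P[(abs(P[:,0]-475)<80)&(abs(P[:,1]+180)<100)&(P[:,2]>58)&(P[:,2]<69)]
print('rack',len(R),rect(R),np.median(R[:,2]))
for nm,c,r in (('drift',(464.5,-149),12),('thin',(491,-214),7)):
    T=P[(np.hypot(P[:,0]-c[0],P[:,1]-c[1])<28)&(P[:,2]>120)&(P[:,2]<135)]
    if len(T): print(nm,' top',len(T),T.mean(0).round(1), rect(T))
```

```text
[ 465.66 -147.71  405.02] [1.7997e+02 4.0000e-02 1.1270e+02] 1.85
(195010, 3) 50.000134 proj [array([249., 200.]), array([248., 276.])]
rack 3479 (array([ 471.7, -165.3]), array([56.1, 96. ]), 22.2) 63.30179194548935
drift  top 598 [ 464.7 -148.   126. ] (array([ 464.9, -148.7]), array([23.1, 22.8]), 31.9)
thin  top 91 [ 492.2 -215.4  126.1] (array([ 492.8, -215.8]), array([12.7,  8.1]), 23.9)
```

View pics/w1.png

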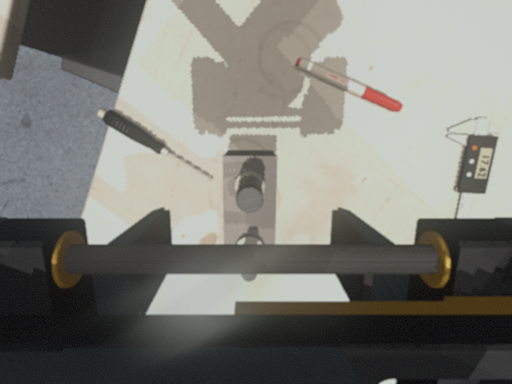

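The wrist view shows the thick drift's handle top at (250,200) between the fingers, with the thin drift behind it at (250,245). I descend and begin to close.

Call:
{"name": "servo_tool", "arguments": {
  "series": [
    [0, 0, 0.3, -0.055, -0.13, 2.0, 1],
    [0, 0, 0, 0, 0, 2.0, 1],
    [0, 0, 0, 0, 0, 2.0, 1],
    [0, 0, 0, 0, 0, 2.0, 1],
    [0, 0, 0, 0, 0, 2.0, 1],
    [0, 0, 0, 0, 0, 1.5, 1],
    [0, 0, 0, 0, 0, 0.9, 1],
    [0, 0, 0, 0, 0, 0.7, 1],
    [0, 0, 0, 0, 0, 0, 0],
    [0, 0, 0, 0, 0, 0, 0]
  ],
  "newtons": 55
}}

```text
time_s: 3.15
ee_pos: [464.1, -150.3, 274.2]
ee_rot: [180.0, 0.0, 112.1]
force: [-0.8, -0.1, 0.5]
gripper_width: 73.8
```

Call:
{"name": "servo_tool", "arguments": {
  "series": [
    [0, 0, 0, 0.12, 0.11, 0, 0],
    [0, 0, 0, 0, 0, 0, 0],
    [0, 0, 0, 0, 0, 0, 0],
    [0, 0, 0, 0, 0, 0, 0],
    [0, 0, 0, 0, 0, 0, 0],
    [0, 0, 0, 0, 0, 0, 0],
    [0, 0, 0, 0, 0, 0, 0],
    [0, 0, 0, 0, 0, 0, 0],
    [0, 0, 0, 0, 0, 0, 0],
    [0, 0, 0, 0, 0, 0, 0]
  ]
}}

```text
time_s: 4.4
ee_pos: [464.5, -148.7, 273.7]
ee_rot: [180.0, 0.0, 112.1]
force: [0.8, 0.3, -0.9]
gripper_width: 23.5
```

Call:
{"name": "servo_tool", "arguments": {
  "series": [
    [0, 0, 0, 0, 0, -0.5, 0],
    [0, 0, 0, 0, 0, -1.0, 0],
    [0, 0, 0, 0, 0, -2.0, 0],
    [0, 0, 0, 0, 0, -2.0, 0],
    [0, 0, 0, 0, 0, -2.0, 0],
    [0, 0, 0, 0, 0, -2.0, 0],
    [0, 0, 0, 0, 0, -1.5, 0],
    [0, 0, 0, 0, 0, -0.5, 0],
    [0, 0, 0, 0, 0, 0, 0],
    [0, 0, 0, 0, 0, 0, 0]
  ]
}}

```text
time_s: 5.65
ee_pos: [464.3, -148.6, 388.0]
ee_rot: [-179.9, -0.1, 112.1]
force: [-1.5, 0.1, -2.7]
gripper_width: 23.3
```

Run:
```python
from h import *
s=env.state(); e=s['ee_pos']; print(e.round(2),s['ee_rot'].round(2),s['time_s'])
for cam in ('scene','side'):
    k=K(cam); p,d=save(cam,f'{cam[0]}2.png'); np.savez(f'f2{cam}.npz',p=p,d=d)
    P=pts(cam,d,np.ones_like(d,bool),k)
    near=np.hypot(P[:,0]-e[0],P[:,1]-e[1])<30
    L=P[near&(P[:,2]>100)&(P[:,2]<200)]
    print(cam,'min z',np.percentile(L[:,2],[0.5,2,50]).round(1))
    for lo,hi,r in ((136,146,8),(146,156,8),(156,166,8),(166,176,8),(181,187,16)):
        H=L[(L[:,2]>lo)&(L[:,2]<hi)]
        if len(H)>5:
            cc,er=circ(H,r); print(lo,hi,len(H),cc.round(1),round(er,2))
    T=P[(np.hypot(P[:,0]-491,P[:,1]+214)<25)&(P[:,2]>78)&(P[:,2]<122)]
    print('thin',circ(T,7))
```

```text
[ 464.29 -148.59  387.99] [-1.7993e+02 -6.0000e-02  1.1208e+02] 5.65
scene min z [133.3 134.8 180.1]
136 146 25 [ 464.1 -149.1] 0.88
146 156 28 [ 464.5 -149.2] 0.96
156 166 27 [ 464.2 -149. ] 1.23
166 176 19 [ 464.2 -148.9] 1.38
181 187 57 [ 464.7 -150.8] 2.06
thin (array([ 491.81443595, -213.82385321]), np.float64(1.3413385085665457))
side min z [133.  135.5 180. ]
136 146 37 [ 461.9 -161.9] 2.56
146 156 33 [ 463.1 -148.4] 0.55
156 166 33 [ 463.2 -148.6] 1.0
166 176 34 [ 463.3 -148.9] 1.05
181 187 70 [ 463.2 -147.6] 1.93
thin (array([ 490.62738227, -213.88108648]), np.float64(0.8271010099179597))
```

View pics/s2.png

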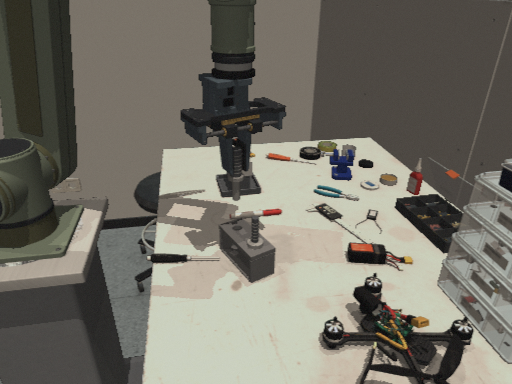

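```bash
ls pics
python3 - <<'E'
import cv2
im=cv2.imread('pics/side2.png') if False else cv2.imread('pics/s2.png')
E
```

```text
d0.png
obs_scene.png
obs_side.png
s0.png
s2.png
w1.png
```

The side view shows the thick drift held upright at (236,175), with the thin one still in the rack at (255,232). The rod is in line with the TCP to about 1 mm, so I go over the bore.

Call:
{"name": "servo_tool", "arguments": {
  "series": [
    [0, 0, 0, 1.33, 0.77, 0, 0],
    [0, 0, 0, 2.67, 1.54, 0, 0],
    [0, 0, 0, 3.46, 2.0, 0, 0],
    [0, 0, 0, 4.0, 2.3, 0, 0],
    [0, 0, 0, 4.0, 2.3, 0, 0],
    [0, 0, 0, 4.0, 2.3, 0, 0],
    [0, 0, 0, 3.2, 1.84, 0, 0],
    [0, 0, 0, 2.66, 1.54, 0, 0],
    [0, 0, 0, 1.33, 0.77, 0, 0],
    [0, 0, 0, 0, 0, 0, 0]
  ]
}}

```text
time_s: 7.0
ee_pos: [506.5, 156.8, 388.4]
ee_rot: [-180.0, 0.0, 112.2]
force: [0.2, -0.5, -1.0]
gripper_width: 23.2
```

```bash
cat >> h.py <<'E'
def blockfit(B):
    # top-face points of 62 x 96 mm: centre & yaw by robust edge percentile
    best=None
    c,s,a=rect(B)
    yaws=np.arange(-8,14,0.5)
    P=B[:,:2]; r=[]
    for y in yaws:
        t=np.radians(y); x=np.array([np.cos(t),np.sin(t)]); yv=np.array([-np.sin(t),np.cos(t)])
        u=P@x; v=P@yv
        lo=np.percentile(u,1),np.percentile(v,1); hi=np.percentile(u,99),np.percentile(v,99)
        r.append(((hi[0]-lo[0])*(hi[1]-lo[1]),y,(x*(lo[0]+hi[0])/2+yv*(lo[1]+hi[1])/2).round(1),round(hi[0]-lo[0],1),round(hi[1]-lo[1],1)))
    return min(r,key=lambda q:q[0])
E
python3 - <<'E'
from h import *
s=env.state(); e=s['ee_pos']; print(e.round(2),s['ee_rot'].round(2),s['time_s'])
for cam in ('scene','side','wrist'):
    k=K(cam); p,d=save(cam,f'{cam}3.png'); np.savez(f'f3{cam}.npz',p=p,d=d)
    P=pts(cam,d,np.ones_like(d,bool),k)
    near=np.hypot(P[:,0]-e[0],P[:,1]-e[1])<30
    L=P[near&(P[:,2]>120)&(P[:,2]<200)]
    if len(L): print(cam,'min z',np.percentile(L[:,2],[0.5,2,50]).round(1))
    for lo,hi,r in ((136,150,8),(150,164,8),(164,177,8),(181,187,16)):
        H=L[(L[:,2]>lo)&(L[:,2]<hi)]
        if len(H)>5:
            cc,er=circ(H,r); print(lo,hi,len(H),cc.round(1),round(er,2))
    B=P[(abs(P[:,0]-506)<60)&(abs(P[:,1]-156)<75)&(P[:,2]>91)&(P[:,2]<99)]
    if len(B): print('block',len(B),rect(B),blockfit(B))
f=np.load('f0.npz')
k=K('scene');P=pts('scene',f['d'],np.ones((384,512),bool),k)
B=P[(abs(P[:,0]-506)<60)&(abs(P[:,1]-156)<75)&(P[:,2]>91)&(P[:,2]<99)]
print('initial scene',blockfit(B))
print('expected bore px scene',[np.round(proj('scene',[x,y,95],k),1) for x,y in ((506.5,156.2),)])
E
```

```text
[506.48 156.83 388.43] [-1.7996e+02  2.0000e-02  1.1218e+02] 7.0
scene min z [134.  135.6 181.1]
136 150 43 [506.7 156.3] 0.63
150 164 48 [506.5 156.4] 0.62
164 177 26 [506.9 156.3] 0.67
181 187 73 [507.4 155.7] 1.67
block 1121 (array([506.6, 156.2]), array([64.2, 97.6]), 2.7) (np.float64(5936.003441105229), np.float64(3.5), array([506.4, 156.8]), np.float64(62.5), np.float64(94.9))
side min z [134.1 135.  179.2]
136 150 29 [505.5 155.9] 1.4
150 164 28 [505.3 155.7] 1.29
164 177 22 [505.2 155.6] 1.22
181 187 34 [505.  156.5] 1.68
block 331 (array([505.5, 154.5]), array([ 62.8, 103.3]), 3.6) (np.float64(5955.013045116322), np.float64(4.0), array([505.4, 154.8]), np.float64(61.2), np.float64(97.2))
wrist min z [134.8 136.9 186.3]
136 150 71 [506.7 154.8] 0.14
181 187 443 [507.4 152.9] 1.6
block 4278 (array([506.7, 163.5]), array([62.2, 81.4]), 3.3) (np.float64(4202.048528380563), np.float64(4.0), array([506.1, 169.4]), np.float64(61.1), np.float64(68.8))
initial scene (np.float64(5906.1047192357355), np.float64(3.5), array([506.4, 156.7]), np.float64(62.1), np.float64(95.2))
expected bore px scene [array([194.8, 226.7])]
```

View pics/scene3.png

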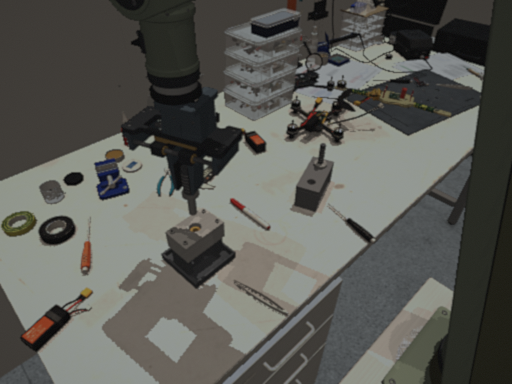

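View pics/wrist3.png

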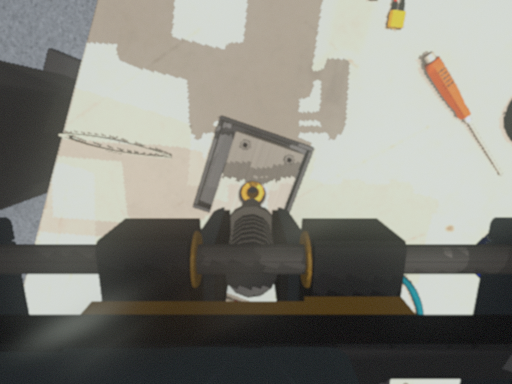

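The scene view shows the rod over the block, with the rod end at (192,212) and the bore at (195,227). In the wrist view the brass is just visible at (253,190), in line with the rod. Rod and bore agree to about 1 mm in both depth views, so I lower the tip into the bore.

Call:
{"name": "servo_tool", "arguments": {
  "series": [
    [0, 0, 0, 0, 0, 0.6, 0],
    [0, 0, 0, 0, 0, 0.8, 0],
    [0, 0, 0, 0, 0, 0.8, 0],
    [0, 0, 0, 0, 0, 0.8, 0],
    [0, 0, 0, 0, 0, 0.6, 0],
    [0, 0, 0, 0, 0, 0.4, 0],
    [0, 0, 0, 0, 0, 0.2, 0],
    [0, 0, 0, 0, 0, 0, 0],
    [0, 0, 0, 0, 0, 0, 0],
    [0, 0, 0, 0, 0, 0, 0]
  ]
}}

```text
time_s: 8.4
ee_pos: [506.7, 156.1, 346.9]
ee_rot: [180.0, 0.0, 112.1]
force: [0.5, 0.5, -2.1]
gripper_width: 23.3
```

Call:
{"name": "servo_tool", "arguments": {
  "series": [
    [0, 0, 0, 0, 0, 0.2, 0],
    [0, 0, 0, 0, 0, 0.2, 0],
    [0, 0, 0, 0, 0, 0.2, 0],
    [0, 0, 0, 0, 0, 0.2, 0],
    [0, 0, 0, 0, 0, 0.2, 0],
    [0, 0, 0, 0, 0, 0.2, 0],
    [0, 0, 0, 0, 0, 0.2, 0],
    [0, 0, 0, 0, 0, 0.2, 0],
    [0, 0, 0, 0, 0, 0.2, 0],
    [0, 0, 0, 0, 0, 0, 0]
  ]
}}

```text
time_s: 9.65
ee_pos: [506.7, 156.1, 328.0]
ee_rot: [-180.0, -0.0, 112.1]
force: [-0.4, -0.1, -1.5]
gripper_width: 22.9
```

Run:
```python
from h import *
s=env.state(); e=s['ee_pos']; print(e.round(2),s['force'].round(1),s['time_s'])
for cam in ('scene','side'):
    k=K(cam); p,d=save(cam,f'{cam}4.png'); np.savez(f'f4{cam}.npz',p=p,d=d)
    P=pts(cam,d,np.ones_like(d,bool),k)
    near=np.hypot(P[:,0]-e[0],P[:,1]-e[1])<30
    L=P[near&(P[:,2]>97)&(P[:,2]<150)]
    w=np.hypot(L[:,0]-e[0],L[:,1]-e[1])
    for z in range(98,146,3):
        q=L[(L[:,2]>=z)&(L[:,2]<z+3)]
        if len(q): print(z,len(q),circ(q,8)[0].round(1), 'near r', np.percentile(np.hypot(q[:,0]-e[0],q[:,1]-e[1]),80).round(1))
    c=np.array(proj(cam,[506,156,80],k)).astype(int)
    cr=p[max(c[1]-70,0):c[1]+70,max(c[0]-80,0):c[0]+80,::-1]
    cr=np.clip(cr.astype(int)*1.5,0,255).astype(np.uint8)
    cv2.imwrite(f'pics/{cam}4c.png',cv2.resize(cr,None,fx=4,fy=4,interpolation=cv2.INTER_CUBIC))
    for r in env.silhouettes(cam,'bushing')[:2]:
        m=r['pixels'];Q=pts(cam,d,m,k); print(cam,'bushing',r['conf'],m.sum(),r['uv'],np.median(Q,0).round(0))
```

```text
[506.68 156.08 327.98] [-0.4 -0.1 -1.5] 9.65
98 9 [506.5 155.6] near r 8.9
101 11 [506.8 155.1] near r 8.2
104 6 [507.7 155.4] near r 7.2
107 8 [507.1 155.6] near r 8.0
110 1 [508.2 169.6] near r 8.8
116 3 [500.  155.8] near r 14.5
119 21 [499.6 160.4] near r 16.1
122 22 [499.1 159.3] near r 16.1
125 44 [502.3 159.5] near r 15.1
128 9 [505.2 159.1] near r 11.7
131 4 [505.6 159.7] near r 11.6
134 9 [502.9 172.6] near r 12.1
137 21 [505.  173.4] near r 22.6
140 17 [505.6 168.8] near r 23.2
143 41 [494.2 160.9] near r 25.0
98 7 [506.1 156.2] near r 8.9
101 5 [507.9 143. ] near r 9.6
104 7 [505.9 155.7] near r 8.8
107 6 [506.4 156.9] near r 7.9
110 7 [503.7 155.2] near r 10.4
113 4 [504.9 156.3] near r 9.1
116 2 [499.5 154.2] near r 15.1
119 9 [506.  148.1] near r 16.6
122 15 [505.6 147.4] near r 17.0
125 21 [503.9 149.4] near r 16.2
128 9 [505.1 151.5] near r 12.7
131 6 [508.9 139.9] near r 12.0
134 7 [504.  151.2] near r 14.3
137 15 [511.1 149.7] near r 21.4
140 19 [507.1 149.2] near r 23.2
143 17 [498.3 143.2] near r 25.1
```

View pics/scene4c.png

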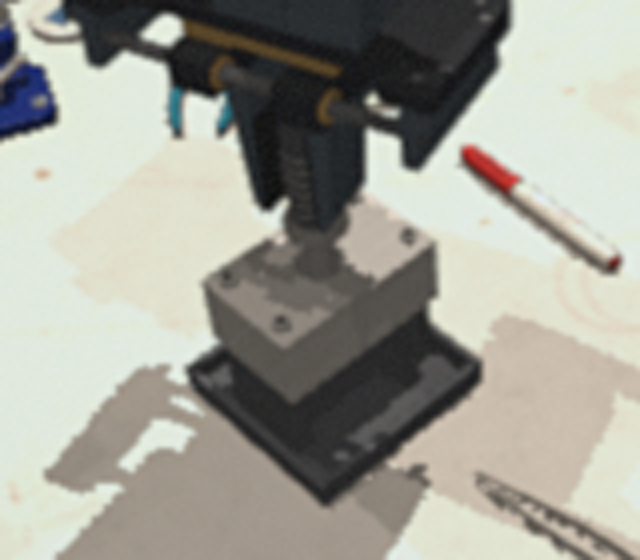

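View pics/side4c.png

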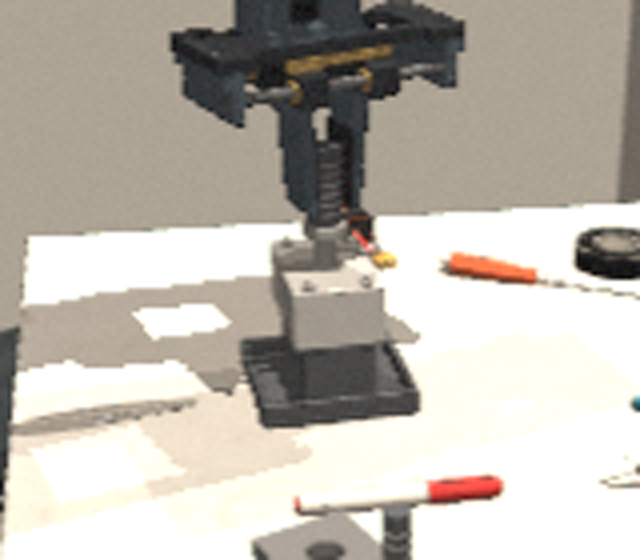

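The collar shows in both crops just above the block, at about z = 118–127. So the tip is at about 73 mm, the grip has not slipped, and the bushing has moved about 14 mm. I carry on down.

Call:
{"name": "servo_tool", "arguments": {
  "series": [
    [0, 0, 0, 0, 0, 0.3, 0],
    [0, 0, 0, 0, 0, 0.3, 0],
    [0, 0, 0, 0, 0, 0.3, 0],
    [0, 0, 0, 0, 0, 0.3, 0],
    [0, 0, 0, 0, 0, 0.3, 0],
    [0, 0, 0, 0, 0, 0.3, 0],
    [0, 0, 0, 0, 0, 0.3, 0],
    [0, 0, 0, 0, 0, 0.1, 0],
    [0, 0, 0, 0, 0, 0.1, 0],
    [0, 0, 0, 0, 0, 0.0, 0]
  ]
}}

```text
time_s: 11.1
ee_pos: [506.6, 156.0, 305.7]
ee_rot: [180.0, 0.0, 112.1]
force: [0.0, -1.2, -1.7]
gripper_width: 23.6
```

Call:
{"name": "servo_tool", "arguments": {
  "series": [
    [0, 0, 0, 0, 0, 0.05, 0],
    [0, 0, 0, 0, 0, 0.05, 0],
    [0, 0, 0, 0, 0, 0.05, 0],
    [0, 0, 0, 0, 0, 0.05, 0],
    [0, 0, 0, 0, 0, 0.05, 0],
    [0, 0, 0, 0, 0, 0, 0],
    [0, 0, 0, 0, 0, 0, 0],
    [0, 0, 0, 0, 0, 0, 0],
    [0, 0, 0, 0, 0, 0, 0],
    [0, 0, 0, 0, 0, 0, 0]
  ]
}}

```text
time_s: 12.35
ee_pos: [506.6, 156.0, 304.7]
ee_rot: [179.9, 0.0, 112.1]
force: [-2.9, -0.7, 8.5]
gripper_width: 23.2
```

Run:
```python
from h import *
s=env.state(); e=s['ee_pos']; print(e.round(2),s['force'].round(1),s['time_s'])
for cam in ('scene','side'):
    k=K(cam); p,d=save(cam,f'{cam}5.png'); np.savez(f'f5{cam}.npz',p=p,d=d)
    P=pts(cam,d,np.ones_like(d,bool),k)
    L=P[(np.hypot(P[:,0]-e[0],P[:,1]-e[1])<18)&(P[:,2]>93)&(P[:,2]<120)]
    print(cam,[(z,int(((L[:,2]>=z)&(L[:,2]<z+3)).sum())) for z in range(93,120,3)])
    c=np.array(proj(cam,[506,156,60],k)).astype(int)
    cr=p[max(c[1]-60,0):c[1]+60,max(c[0]-80,0):c[0]+80,::-1]
    cr=np.clip(cr.astype(int)*2.0,0,255).astype(np.uint8)
    cv2.imwrite(f'pics/{cam}5c.png',cv2.resize(cr,None,fx=4,fy=4,interpolation=cv2.INTER_CUBIC))
    for r in env.silhouettes(cam,'bushing')[:2]:
        m=r['pixels'];Q=pts(cam,d,m,k); print(cam,'bushing',r['conf'],m.sum(),r['uv'],np.median(Q,0).round(0))
```

```text
[506.56 155.99 304.66] [-2.9 -0.7  8.5] 12.35
scene [(93, 36), (96, 24), (99, 24), (102, 33), (105, 8), (108, 6), (111, 8), (114, 11), (117, 11)]
scene bushing 0.66 95 [206.9, 255.0] [490. 151.  19.]
side [(93, 10), (96, 9), (99, 11), (102, 21), (105, 8), (108, 7), (111, 5), (114, 7), (117, 6)]
```

View pics/scene5c.png

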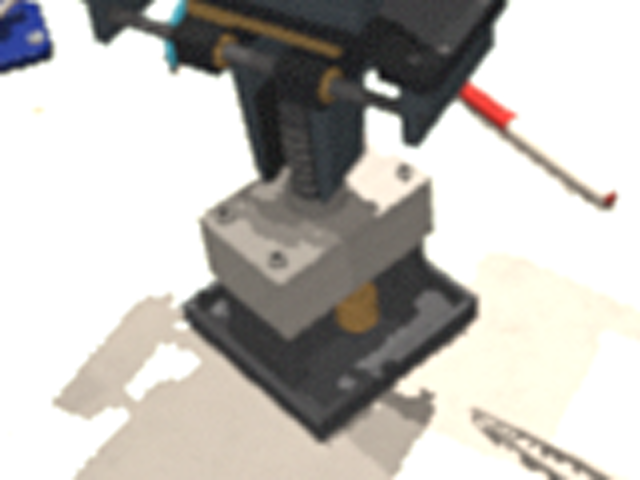

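View pics/side5c.png

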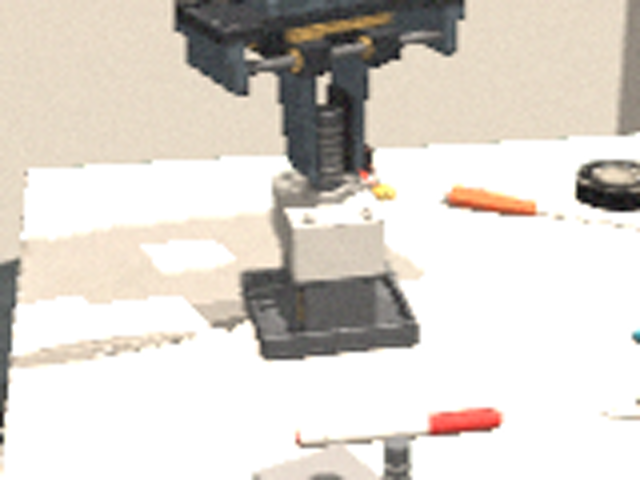

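The scene crop shows the brass bushing standing in the tray under the block at about (358,305) in the crop, z ≈ 19. The collar lies on the block. I let go and lift away.

Call:
{"name": "servo_tool", "arguments": {
  "series": [
    [0, 0, 0, 0, 0, 0, 1],
    [0, 0, 0, 0, 0, 0, 1],
    [0, 0, 0, 0, 0, 0, 1],
    [0, 0, 0, 0, 0, 0, 1],
    [0, 0, 0, 0, 0, 0, 1],
    [0, 0, 0, 0, 0, 0, 1],
    [0, 0, 0, 0, 0, 0, 1],
    [0, 0, 0, 0, 0, -0.5, 1],
    [0, 0, 0, 0, 0, -1.0, 1],
    [0, 0, 0, 0, 0, -1.5, 1]
  ]
}}

```text
time_s: 13.8
ee_pos: [506.6, 156.0, 334.1]
ee_rot: [-180.0, 0.0, 112.1]
force: [-0.6, 0.7, 0.3]
gripper_width: 91.1
```

Call:
{"name": "servo_tool", "arguments": {
  "series": [
    [0, 0, 0, 0, 0, -1.5, 1],
    [0, 0, 0, 0, 0, -2.0, 1],
    [0, 0, 0, 0, 0, -2.0, 1],
    [0, 0, 0, 0, 0, -2.0, 1],
    [0, 0, 0, 0, 0, -2.0, 1],
    [0, 0, 0, 0, 0, -1.0, 1],
    [0, 0, 0, 0, 0, -0.5, 1],
    [0, 0, 0, 0, 0, 0, 1],
    [0, 0, 0, 0, 0, 0, 1],
    [0, 0, 0, 0, 0, 0, 1]
  ]
}}

```text
time_s: 15.05
ee_pos: [506.6, 156.0, 442.6]
ee_rot: [-179.9, -0.0, 112.1]
force: [-0.3, 0.7, -0.0]
gripper_width: 91.4
```

Run:
```python
from h import *
s=env.state(); e=s['ee_pos']; print(e.round(2),s['force'].round(1),s['time_s'])
ims=[]
for cam in ('scene','side'):
    k=K(cam); p,d=save(cam,f'{cam}6.png')
    P=pts(cam,d,np.ones_like(d,bool),k)
    r=np.hypot(P[:,0]-506.5,P[:,1]-156)
    for lo,hi,rad in ((98,102,16),(105,120,12),(120,135,12),(135,150,12)):
        H=P[(r<22)&(P[:,2]>lo)&(P[:,2]<hi)]
        print(cam,lo,hi,len(H),circ(H,rad)[0].round(1))
    print('top',np.percentile(P[(r<14)&(P[:,2]<200)][:,2],98).round(1))
    T=P[(np.hypot(P[:,0]-491,P[:,1]+214)<25)&(P[:,2]>78)&(P[:,2]<122)]
    print('thin',circ(T,7)[0].round(1))
    c=np.array(proj(cam,[506,156,80],k)).astype(int)
    cr=p[max(c[1]-60,0):c[1]+60,max(c[0]-50,0):c[0]+50,::-1]
    ims.append(cv2.resize(np.clip(cr.astype(int)*1.6,0,255).astype(np.uint8),(390,468),interpolation=cv2.INTER_CUBIC))
    for q in env.silhouettes(cam,'bushing')[:1]:
        m=q['pixels'];Q=pts(cam,d,m,k); print(cam,'bushing',round(q['conf'],2),m.sum(),np.round(q['uv']),np.median(Q,0).round(0),np.percentile(Q[:,2],[2,98]).round(0))
cv2.imwrite('pics/end6.png',np.hstack(ims))
```

```text
[506.6  156.02 442.62] [-0.3  0.7 -0. ] 15.05
scene 98 102 33 [507.6 154.9]
scene 105 120 73 [507.3 155.5]
scene 120 135 69 [507.1 155.4]
scene 135 150 73 [507.1 155.5]
top 158.8
thin [ 491.6 -213.8]
side 98 102 19 [505.6 155.9]
side 105 120 43 [505.2 156.2]
side 120 135 43 [505.1 155.7]
side 135 150 48 [505.6 156.2]
top 158.8
thin [ 490.7 -213.9]
```

View pics/end6.png

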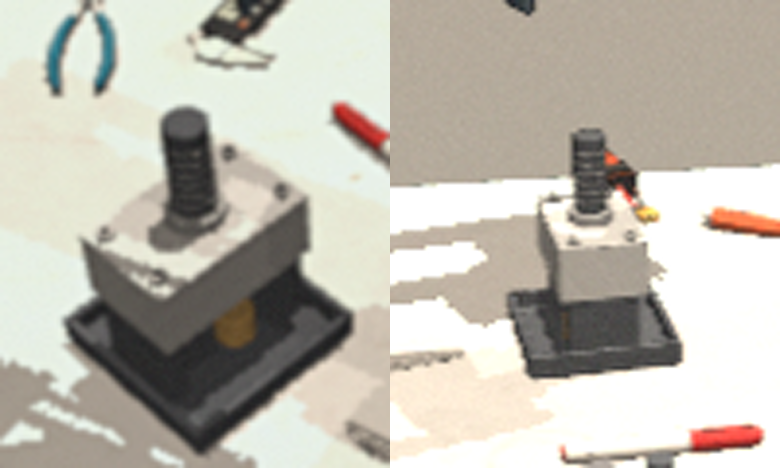

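The final view shows the drift upright with its collar on the block, its top at z = 158.8 against an expected 158. The bushing stands in the tray at about (237,322) in the left crop, and the gripper is clear. I hand the job in.

```bash
python3 -c "
from workcell import env
print(env.job_done()); print(env.state()['time_s'])"
```

```text
the job is handed in; nothing more can be done
None
the job is handed in; nothing more can be done
```

I pressed the bushing out with the thick drift, left the drift standing in the bore, and handed the job in at about 15 s on the robot's clock. No verdict came back.

**What I did:** I gripped the thick drift by its handle at 55 N and set its rod into the bore. I then pushed down until the collar met the block, where the measured force rose from about −2 N to +8.5 N. I opened the gripper and lifted straight up, clear of everything.

**Last checks (both fixed cameras):**
- **Thick drift:** It is upright, with no lean visible along the handle, and within about 2 mm of the bore's axis. Its top is at 158.8 mm, where 158 mm means fully seated.
- **Bushing:** It is in the tray under the block. The scene camera put it at about z = 19 before I let go.
- **Thin drift:** It is still in the rack, within 1 mm of where it started.
- **Gripper:** It is open and 138 mm above where it let go, with no force on the wrist.

**Where checks failed or disagreed:**
- In the last check the network missed the bushing in both views. I confirmed it by eye in the scene picture; only a sliver of it shows from the side camera.
- The two fixed cameras differ by about 2 mm on the drift's position, in line with their calibration.
- I never saw the 8 to 12 N release peak, because force is only read at the end of a call.

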